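# Level a new battery and take off its vent cover

### The arm

A 6-joint arm with a two-finger parallel gripper is mounted at the origin on the work surface. World frame = base frame: x ahead of the robot, y to its left, z up, the work surface at z = 0. Lengths are in mm, angles in rad, forces in N, time in s.
With the tool pointing down it reaches from about 400 to 825 mm from the base axis. Payload 7 kg.
Tool frame: the origin (TCP) lies at the very end of the fingers, on their centre line; the grasp point (between the pads) lies 19 mm behind it; z points along the fingers, y is the direction in which the jaws open and shut (so a half turn about z gives the same grasp; the last joint's range is limited). The gripper opens to 88 mm and grips with 3 to 60 N. Pads are 19 mm wide; open, the fingers measure 130 mm over their backs; the gripper's body (78 mm by 193 mm) begins 47 mm behind the grasp point.
Start: joints at [-0.933, 0.359, 0.012, 0, -1.224, -0.288], TCP at [231.302, -634.109, 226.561] pointing down, gripper open.
Joint ranges: [-3.07, 3.07], [-1.43, 2.12], [-1.02, 1.25], [-3.03, 1.67], [-3.05, -0], [-3.03, 3.03]. Speed limits (rad/s): [2.39, 2.39, 3.01, 3.14, 3.14, 3.14].

### API

Orientations are given as a unit quaternion [x, y, z, w].
In Python, from plant import bot gives the robot as it stands. Calls block until the motion is done:
- bot.move_ptp(position, orientation): joint-space move of the TCP to a pose.
- bot.line_to(position, velocity=150, ori=None): straight line of the TCP; ori=None keeps the orientation; velocity is the mean speed in mm/s.
- bot.move_joints(angles): joint-space move.
- bot.move_gripper(opening, force=None): finger opening in mm; force is the grip in N (None keeps the last); returns when the fingers have stopped.
- bot.pause(seconds).
- bot.solve_ik(position, orientation): joint angles nearest the present ones, or None.
- bot.read_state(): the state.
- bot.camera(name): name is "scene" or "top" or "wrist"; returns the picture (400x640x3 uint8, red, green, blue); there is no depth.
- bot.get_calibration(name): a dict with "fx", "fy", "cx", "cy" (pixels), "view" (4x4, takes a point from world to camera coordinates); the wrist camera has in their place "T_tool_cam" (4x4, takes a point from camera to tool coordinates, whose origin is the TCP and whose axes are the flange's). Camera axes: x right, y up, looking along -z (the intrinsics and any distortion apply to the point x, -y, -z); pixel columns grow to the right and rows downward; lengths in mm; the calibration is good to about 2 mm. A picture is of the moment at which its call begins: read the wrist's pose just before it. get_calibration takes no time and is no camera call.
A pose or a line that the arm cannot do raises bot.Unreachable and nothing moves.
- bot.close_job(): hands the job in, once; it reports no verdict.
The state is a dict: "t": time; "joint_pos": joint angles; "qvel": joint speeds; "tau": joint torques, N m; "tcp_pos": TCP position; "eef_rot": TCP orientation; "contact_force": force on the tool from outside, world axes, zero at the start; "moment": the same for the moment, N m; "width": finger opening in mm.
Only numpy, scipy, OpenCV 4.12 (cv2) and the standard library are available. Lean on these libraries where they do the work, as an engineer would, in place of code of your own. Each camera call takes 0.05 s, during which the arm holds its last target. There are 200 camera calls.

### The job

This new battery has to stand level and open before it is filled. First pull the wooden wedge completely out from under the tilting board, so that the board settles down level, and leave the wedge lying flat on the bench; then lift the vent cover off the battery and lay it gently, right way up, flat on the floor of the empty drip tray. Leave the other things on the bench where they are.

Things in the scene. Friction and masses are not known exactly. Their poses are not given: they have to be found in the camera images.
- stand: Low dark steel frame fixed to the bench, under a hinged grey board 190 (x) by 300 (y) by 8 mm. Origin: centre of the frame, at bench level, z up. Hinge line along x at y = -150 mm, z = 12 mm; the board's free edge is at y = +150 mm. The level board's underside is 12 mm above the bench. Battery and board press on the wedge with about 13 N.
- battery_top (a point): Middle of the black top of the white battery, 150 mm above the bench when level. The battery is fixed on the board; top 114 (x) by 194 (y) mm, this point at stand x = 0, y = -40. A raised filler strip 34 (x) by 104 (y) by 10 mm high runs through this point (the cover sits over it); two terminal posts 18 mm tall stand at x = +36, y = +80 and -80 mm from it.
- board (a joint): Tilt of the hinged board, rad: 0 is level (down on its stop), positive when the free edge (+y of the stand) is raised. About 0.05 at the start, propped by the wedge; sinks by itself as the wedge comes out.
- wedge: Wooden wedge, about 140 g. Origin: centre of the underside of its upright grip block, 44 (x) by 40 (y) by 45 mm tall. The taper runs along its own -y: 50 mm wide, 35 mm high at the block (y = -20), 5 mm at the tip (y = -120). At first about 75 mm is under the board's free edge, the block about 25 mm outside. Comes out along the stand's +y (its own +y within 0.06 rad), pull 8 to 15 N.
- wedge_tip (a point): Middle of the wedge's thin end, on its underside.
- cover: Grey vent cover lying loose over the battery's filler strip, about 120 g: a shell 50 (x) by 120 (y) mm with a rim reaching 9 mm down round the strip (4 mm play each side), roof top 13 mm above the origin, and along the roof's middle an upright finger rib 16 (x) by 80 (y) by 28 mm tall, its top 41 mm above the origin. Origin: centre of the rim's lower edge, z up. Lifts straight off.
- tray: Empty square black drip tray, fixed to the bench, 210 x 210 x 25 mm outside, walls and floor 4 mm. Origin: centre of its underside.
- bottle_a: Bystander: white plastic bottle, 68 mm across, 190 mm tall, standing behind the work. Origin at its foot.
- bottle_b: Bystander: a second bottle like it.
- tin: Bystander: plain metal tin, 100 mm across, 110 mm tall. Origin at its foot.
- funnel: Bystander: blue plastic funnel standing mouth down, 110 mm across, 110 mm tall. Origin at its foot.
- wrench: Bystander: steel wrench lying on the bench.
- screwdriver: Bystander: screwdriver lying on the bench.
- brush: Bystander: hand brush lying on the bench.
There are look-alikes about, which are no part of the job. What is meant by the wedge is not orange, and is the smaller of those in its own colour.

How it is judged (in metres and radians):
On the way, in this order (a step that is already met when the one before it is completed fails the run):
1. the wedge is completely out from under the board and the board is down level, the cover still on the battery (value of joint board below 0.008 rad and y of wedge_tip in the frame of stand above 0.15 m and z of cover in the frame of stand below 0.158 m and horizontal distance between cover and stand below 0.06 m), for 0.2 s.
2. the cover is lifted clear of the battery (z of cover in the frame of stand above 0.168 m), for 0.1 s.
At the end, for the whole second after the job is handed in: Board level (within 0.008 rad); wedge tip beyond the board's free edge, wedge flat on the bench (0.1 rad); cover right way up and flat (0.1 rad) on the tray's floor (rim under 6 mm above it, centre within 90 mm of the tray's centre); both at rest (value of joint board below 0.008 rad and y of wedge_tip in the frame of stand above 0.15 m and angle between each of wedge, cover's own z axis and vertical below 0.1 rad and height (world z) of wedge below 0.006 m and linear speed of each of wedge, cover below 0.02 m/s and z of cover in the frame of tray between 0 and 0.01 m and horizontal distance between cover and tray below 0.09 m); the robot touches nothing.
It fails at once if the cover is dropped: let go and falling while more than 30 mm above the bench (contact force between the fingers and cover below 0.05 N and height (world z) of cover above 0.03 m and linear speed of cover above 0.35 m/s).
It fails at once if another thing on the bench is shifted more than 40 mm or knocked over (distance of any of bottle_a, bottle_b, tin, funnel, wrench, screwdriver, brush from where it was at the start of the episode above 0.04 m or angle between any of bottle_a, bottle_b, tin, funnel's own z axis and vertical above 0.5 rad).
It also fails if it takes over 58 s, if anything falls off the work surface, if the arm or the gripper's body presses on something with over 40 N, if the wrist force passes 120 N, or if a joint passes its speed limit or range.

## Working session

There is one attempt and no reset: what is moved stays moved. The work goes in short steps, each a Python script; the robot and the scene stay as the last script left them, time stands still between calls to the robot, and variables do not carry over. Pictures are saved under pics/ and viewed, about 8 in all and at most 12, crops included, and the job is handed in when it is done.

```bash
mkdir -p pics; ls; python3 - <<'E'
from plant import bot
import cv2,json
for n in("scene","top"):
    cv2.imwrite(f"pics/{n}0.png",bot.camera(n)[:,:,::-1])
    print(n,{k:(v.tolist() if hasattr(v,'tolist') else v) for k,v in bot.get_calibration(n).items()})
print(bot.get_calibration("wrist")); print(bot.read_state())
E
```

```text
pics
scene {'fx': 517.2823436949559, 'fy': 517.2823436949559, 'cx': 323.87527815075975, 'cy': 197.72907006893462, 'view': [[-0.14280783618099102, 0.9896593549994732, -0.013426950038251917, 52.41986252676297], [-0.8556683521272387, -0.11663218365613637, 0.5042108734482597, 403.5914568706542], [0.49743099329772256, 0.08349428002939921, 0.863476179236702, -1854.592439013552], [0.0, 0.0, 0.0, 1.0]]}
top {'fx': 461.9500042877726, 'fy': 461.9500042877726, 'cx': 323.71708238730645, 'cy': 194.4628215982497, 'view': [[-0.009622642255731631, -0.9999306072845352, -0.006795982018744488, 57.27557059270221], [0.9923223047090183, -0.01038703270879617, 0.12324184812184814, -560.3174051337065], [-0.12330388612286516, -0.005557892324189849, 0.9923533954695336, -1226.6127986557624], [0.0, 0.0, 0.0, 1.0]]}
{'fx': 275.51545022088493, 'fy': 275.51545022088493, 'cx': 322.971224269976, 'cy': 199.74705659563026, 'T_tool_cam': array([[ 2.66101422e-04,  9.65772130e-01,  2.59391833e-01,
         6.86154933e+01],
       [ 9.99999915e-01, -1.75192399e-04, -3.73587182e-04,
        -5.05455958e-01],
       [-3.15356611e-04,  2.59391910e-01, -9.65772094e-01,
        -1.58607611e+02],
       [ 0.00000000e+00,  0.00000000e+00,  0.00000000e+00,
         1.00000000e+00]])}
{'t': 0.1, 'joint_pos': array([-9.32901551e-01,  3.59343401e-01,  1.11518464e-02, -2.95490388e-04,
       -1.22411690e+00, -2.88078148e-01]), 'qvel': array([ 0.00015143, -0.00259191,  0.00152498,  0.00088399,  0.00187333,
       -0.00116851]), 'tau': array([-1.37610648e-03, -5.84162450e+01,  2.93753779e+01,  7.01560378e+00,
        1.02209425e-02, -5.74838327e-05]), 'tcp_pos': array([ 231.14331488, -633.72071975,  225.70113385]), 'eef_rot': array([-1.73968262e-01,  9.84750960e-01,  7.38509797e-04, -2.13381835e-04]), 'contact_force': array([-0.09325415, -1.44619091,  1.19080388]), 'moment': array([-0.03042859,  0.0143816 ,  0.02190188]), 'width': 87.78686253192718}
```

View pics/scene0.png

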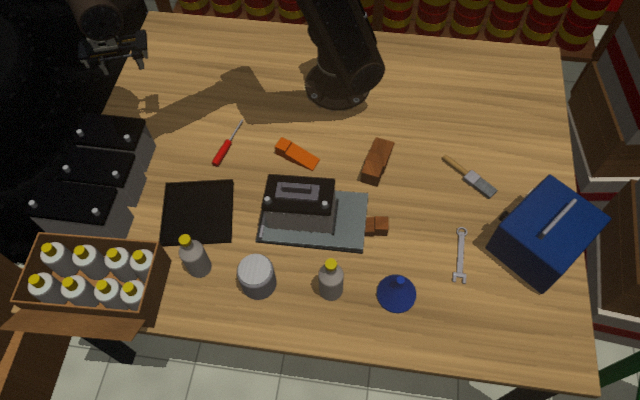

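View pics/top0.png

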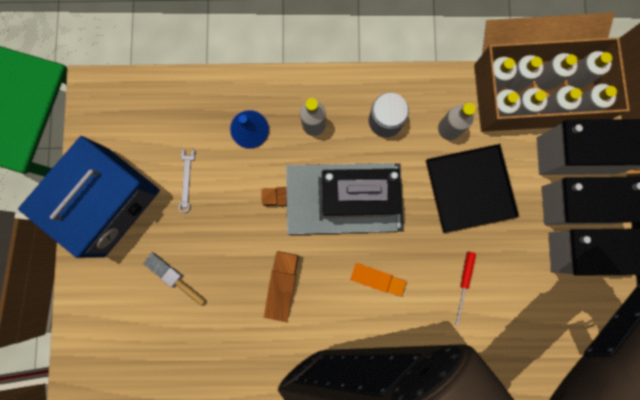

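Scene: three wedge-like things. They are the brown one under the board's free edge (top 274,197; scene 377,226), a larger brown one lying free (top 282,285; scene 377,160), and an orange one (top 378,280; scene 297,153). I choose the small brown one under the board. The tray is at top (472,188), the cover's rib at top (364,188).

```bash
cat > h.py <<'E'
from plant import bot
import numpy as np, cv2
from scipy.spatial.transform import Rotation as R
def cam(n):
    c=bot.get_calibration(n)
    if n=="wrist":
        s=bot.read_state(); T=np.eye(4); T[:3,:3]=R.from_quat(s["eef_rot"]).as_matrix(); T[:3,3]=s["tcp_pos"]
        M=T@np.array(c["T_tool_cam"])
    else: M=np.linalg.inv(np.array(c["view"]))
    return c,M
def px2w(cm,uv,z):
    c,M=cm; uv=np.atleast_2d(uv).astype(float)
    d=np.c_[(uv[:,0]-c["cx"])/c["fx"],-(uv[:,1]-c["cy"])/c["fy"],-np.ones(len(uv))]@M[:3,:3].T
    o=M[:3,3]; return o+d*((z-o[2])/d[:,2])[:,None]
def down(yaw): # tool z down, tool y (jaw axis) along world direction yaw+90deg
    return (R.from_euler('z',yaw)*R.from_euler('x',np.pi)).as_quat()
def big(mask,roi=None):
    m=mask.astype(np.uint8)
    if roi: k=np.zeros_like(m); x0,y0,x1,y1=roi; k[y0:y1,x0:x1]=1; m*=k
    return max(cv2.findContours(m,0,1)[0],key=cv2.contourArea)
E
python3 - <<'E'
from h import *
im=bot.camera("top"); c=cam("top")
cv2.imwrite("pics/crop1.png",cv2.resize(im[140:245,250:530,::-1],None,fx=2.8,fy=2.8,interpolation=2))
hsv=cv2.cvtColor(im,cv2.COLOR_RGB2HSV); print(hsv[197,268],hsv[197,282],hsv[200,305],hsv[250,240])
def rep(n,k,z):
    r=cv2.minAreaRect(k); b=cv2.boxPoints(r); w=px2w(c,b,z)
    print(n,np.round(r[0]),"ctr",px2w(c,[r[0]],z)[0].round(1),"sides",[round(float(np.linalg.norm(w[i]-w[i-1])),1) for i in(1,2)],"\n",w[:,:2].round(1).tolist())
h,s,v=[hsv[...,i].astype(int) for i in range(3)]
rep("wedge",big((h<14)&(s>120)&(v>40),(255,180,290,212)),45)
rep("tray",big(v<60,(415,135,525,240)),25)
rep("stand",big((s<90)&(v>60),(284,155,410,240)),25)
rep("batt",big(v<60,(315,160,408,225)),150)
E
```

```text
[ 13 196 138] [ 13 196 133] [ 71  15 134] [ 18 131 191]
wedge [274. 196.] ctr [556.8 186.3  45. ] sides [59.8, 43.7] 
 [[579.0, 216.3], [578.4, 156.5], [534.7, 156.5], [535.3, 216.0]]
tray [472. 188.] ctr [ 576.  -356.2   25. ] sides [217.0, 209.1] 
 [[657.2, -232.6], [702.5, -444.8], [496.1, -477.7], [452.4, -269.7]]
stand [344. 198.] ctr [550.5  -3.3  25. ] sides [321.1, 194.2] 
 [[648.1, 157.2], [649.0, -163.9], [454.9, -160.6], [453.8, 154.5]]
batt [361. 197.] ctr [540.4 -41.4 150. ] sides [202.7, 137.4] 
 [[607.9, 60.5], [611.3, -142.2], [473.9, -141.7], [470.5, 58.0]]
```

View pics/crop1.png

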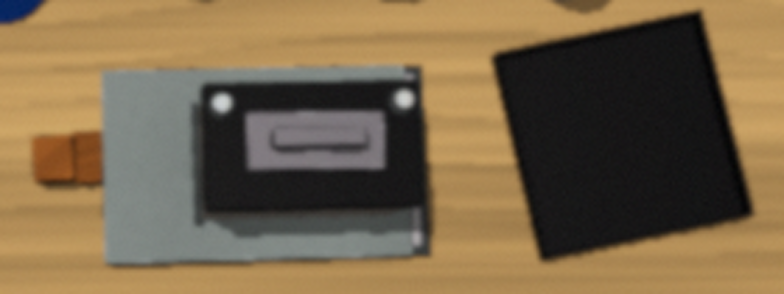

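The crop confirms the choice: the small brown wedge, with its block outer face at x≈262 px and inner face at ≈277 px, tucked under the free edge. The block centre comes out at about (557,197), which agrees with 25 mm outside the edge (y≈155). Next I'll hover over it and check with the wrist camera.

```bash
python3 - <<'E'
from h import *
for p,ys in (((556,198,200),(np.pi/2,-np.pi/2)),((556,198,6),(np.pi/2,-np.pi/2)),((550,-36,170),(0,np.pi,np.pi/2,-np.pi/2)),((576,-356,30),(0,np.pi,np.pi/2,-np.pi/2))):
    for y in ys:
        q=bot.solve_ik(p,down(y)); print(p,round(y,2),None if q is None else np.round(q,2))
E
```

```text
(556, 198, 200) 1.57 [ 0.67  0.24 -0.22  0.   -1.11  2.47]
(556, 198, 200) -1.57 [ 0.67  0.24 -0.22  0.   -1.11 -0.67]
(556, 198, 6) 1.57 [ 0.67  0.45 -0.43  0.   -0.69  2.47]
(556, 198, 6) -1.57 [ 0.67  0.45 -0.43  0.   -0.69 -0.67]
(550, -36, 170) 0 [ 0.29  0.2  -0.34  0.   -1.03  1.28]
(550, -36, 170) 3.14 [ 0.29  0.2  -0.34 -0.   -1.03 -1.86]
(550, -36, 170) 1.57 [ 0.29  0.2  -0.34  0.   -1.03  2.85]
(550, -36, 170) -1.57 [ 0.29  0.2  -0.34  0.   -1.03 -0.29]
(576, -356, 30) 0 [-0.27  0.53 -0.2   0.   -0.84  1.84]
(576, -356, 30) 3.14 [-0.27  0.53 -0.2  -0.   -0.84 -1.3 ]
(576, -356, 30) 1.57 [-0.27  0.53 -0.2  -0.   -0.84 -2.88]
(576, -356, 30) -1.57 [-0.27  0.53 -0.2   0.   -0.84  0.27]
```

```bash
python3 - <<'E'
from h import *
o=down(-np.pi/2)
s=bot.read_state(); p=s["tcp_pos"]
bot.line_to([p[0],p[1],330],250)
bot.move_ptp([556,200,330],o)
bot.line_to([556,215,190],200)
bot.pause(.3)
c=cam("wrist"); im=bot.camera("wrist"); cv2.imwrite("pics/w1.png",im[:,:,::-1])
hsv=cv2.cvtColor(im,cv2.COLOR_RGB2HSV);h,s,v=[hsv[...,i].astype(int) for i in range(3)]
k=big((h<15)&(s>150)&(v>40)); r=cv2.minAreaRect(k); print(r, px2w(c,cv2.boxPoints(r),45).round(1).tolist())
st=bot.read_state(); print(st["t"],st["tcp_pos"],st["contact_force"])
E
```

```text
((522.27392578125, 142.9730224609375), (149.5731658935547, 63.835914611816406), 14.931416511535645) [[427.4, 176.0, 45.0], [417.5, 112.7, 45.0], [257.8, 151.4, 45.0], [258.5, 219.4, 45.0]]
5.05 [556.19321948 215.10947404 190.69094988] [ 0.25783841 -0.40589952  0.24460845]
```

View pics/w1.png

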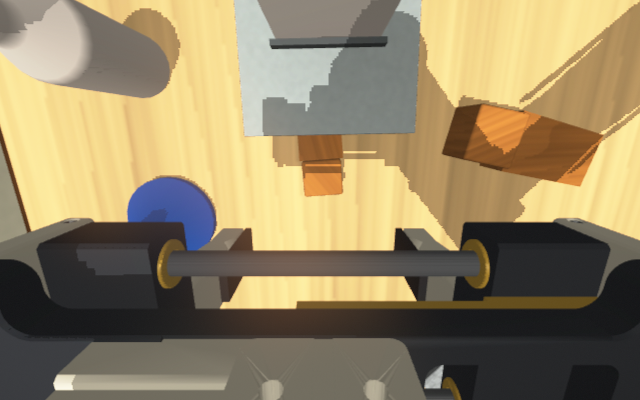

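Wrist view: the block's top face spans about (304..343, 172..195), its inner face rows 160–172, the taper (299..340, 135..160), and the board edge runs along row ~134 (245..415). The large brown decoy is at (522,145).

```bash
python3 - <<'E'
from h import *
c=cam("wrist"); im=cv2.imread("pics/w1.png")
print("top corners",px2w(c,[[303,172],[341,172],[305,195],[343,194]],45).round(1).tolist())
print("board edge",px2w(c,[[245,136],[416,133]],35).round(1).tolist())
cv2.imwrite("pics/w1c.png",cv2.resize(im[120:210,270:380],None,fx=5,fy=5,interpolation=2))
E
```

```text
top corners [[579.7, 195.3, 45.0], [537.4, 195.3, 45.0], [577.9, 221.7, 45.0], [534.7, 220.5, 45.0]]
board edge [[644.2, 156.6, 35.0], [454.3, 153.3, 35.0]]
```

View pics/w1c.png

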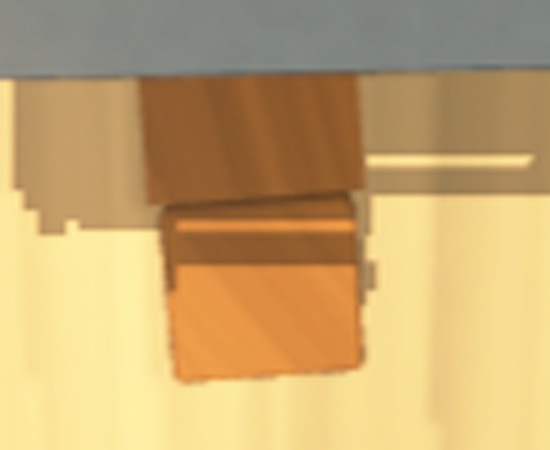

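The stripes are shadow. The block's top is about 43 mm wide, with its centre near (557,201) and yaw about 0.035. Stand origin ≈ (552,5), yaw 0.017. Now the grasp and pull.

```bash
python3 - <<'E'
from h import *
y0=0.035; o=down(-np.pi/2+y0)
def st(m):
    s=bot.read_state(); print(m,round(s["t"],2),s["tcp_pos"].round(1),s["contact_force"].round(1),round(s["width"],1))
bot.line_to([557,202,120],150,o)
bot.line_to([557,202,6.5],100); st("down")
bot.move_gripper(30,60); st("grip")
d=np.array([-0.017,1,0])
p=np.array([557,202,6.5])
for k in (20,50,80,108):
    bot.line_to(p+d*k,70); st(k)
bot.pause(.3); st("end")
c=cam("top"); cv2.imwrite("pics/t2.png",bot.camera("top")[:,:,::-1])
cv2.imwrite("pics/t2c.png",cv2.resize(cv2.imread("pics/t2.png")[140:245,180:460],None,fx=2.8,fy=2.8,interpolation=2))
E
```

```text
down 6.96 [557.5 202.3   7.2] [-0.1 -0.7  0.8] 87.8
grip 7.73 [557.4 202.2   6.6] [ 3.1  0.1 -1.5] 44.1
20 8.17 [555.5 220.1   6.5] [-1.2 -7.   6. ] 43.9
50 8.74 [554.7 249.4   6.5] [-2.1 -8.7  7. ] 43.7
80 9.32 [555.8 282.9   6.6] [-0.3  1.1  1.2] 43.8
108 9.87 [555.4 311.    6.6] [0.3 1.9 1.5] 43.8
end 10.17 [555.2 310.    6.6] [-0.   1.5  1. ] 44.1
```

View pics/t2c.png

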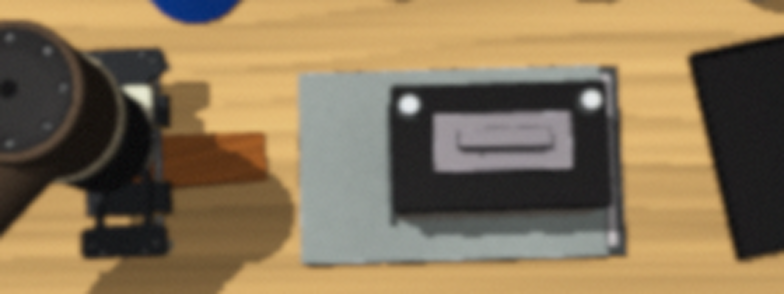

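Top view: the wedge tip (crop 266,160) is about 32 mm clear of the board's free edge (crop 300), the board is level, and the cover's rib is still on at crop (505,138). Next: release, rise, and look at the cover from above with the wrist camera.

```bash
python3 - <<'E'
from h import *
bot.move_gripper(80); p=bot.read_state()["tcp_pos"]
bot.line_to([p[0],p[1],100],120); bot.line_to([p[0],p[1],330],300)
bot.line_to([552,-35,330],300,down(-np.pi/2+.012)); bot.pause(.3)
c=cam("wrist"); im=bot.camera("wrist"); cv2.imwrite("pics/w3.png",im[:,:,::-1])
cv2.imwrite("pics/t3.png",bot.camera("top")[:,:,::-1]); cv2.imwrite("pics/s3.png",bot.camera("scene")[:,:,::-1])
np.savez("w3.npz",M=c[1]); st=bot.read_state(); print(st["t"],st["tcp_pos"],st["contact_force"])
E
```

```text
14.6167 [552.00725378 -34.64156388 329.97331929] [0.57322734 0.52882173 0.48241434]
```

View pics/w3.png

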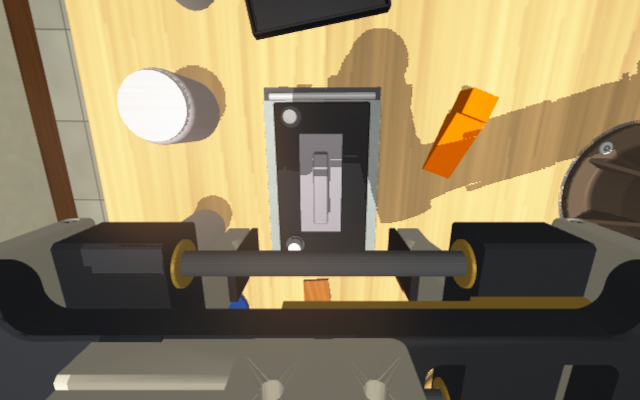

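Wrist view: cover roof at (299..342, 134..232), rib at (313..328, 151..224), posts at (290,116) and (295,245), tray at the top.

```bash
python3 - <<'E'
from h import *
c=(bot.get_calibration("wrist"),np.load("w3.npz")["M"]); im=cv2.imread("pics/w3.png")
hsv=cv2.cvtColor(im,cv2.COLOR_BGR2HSV);v=hsv[...,2].astype(int)
k=big(v>75,(294,128,348,238)); r=cv2.minAreaRect(k);print(r); w=px2w(c,cv2.boxPoints(r),163)
print("roof",w[:,:2].round(1).tolist(),w.mean(0).round(1))
print("rib",px2w(c,[[320.5,151],[320.5,224],[313,190],[328,190]],191)[:,:2].round(1).tolist())
print("posts",px2w(c,[[290,116],[295,245]],168)[:,:2].round(1).tolist())
# tray rim corners from the top view
ct=cam("top"); t=cv2.imread("pics/t3.png"); a=cv2.approxPolyDP(cv2.convexHull(big(t.max(2)<60,(415,135,525,240))),6,True)[:,0]
w=px2w(ct,a,25); print("tray",a.tolist(),w[:,:2].round(1).tolist(),w.mean(0).round(1))
k=big((hsv[...,2]>0)&False|(v>75),(294,128,348,238))
sc=cam("top"); g=cv2.imread("pics/t3.png"); 
E
```

```text
((317.6332092285156, 182.943115234375), (47.583091735839844, 98.59227752685547), 0.8425242304801941)
roof [[590.1, 26.1], [586.6, -95.1], [531.9, -95.0], [530.0, 26.2]] [559.7 -34.5 163. ]
rib [[556.4, -77.8], [555.5, 4.8], [564.2, -35.0], [547.6, -35.3]]
posts [[591.0, -113.9], [587.4, 41.7]]
tray [[499, 145], [517, 215], [444, 231], [427, 161]] [[695.6, -437.3], [500.1, -475.3], [458.5, -274.6], [652.6, -235.6]] [ 576.7 -355.7   25. ]
```

Rib: 82.6 × 16.6 mm measured against 80 × 16 given, centre (556,−36.5). Midpoint of the posts gives the battery at (553,−36), so the cover is within its play. Tray centre (577,−356), yaw 0.2. Grasp, lift, look.

```bash
python3 - <<'E'
from h import *
def st(m):
    s=bot.read_state(); print(m,round(s["t"],2),s["tcp_pos"].round(1),s["contact_force"].round(1),round(s["width"],1))
bot.move_gripper(55)
bot.line_to([556,-36.5,200],200,down(-np.pi/2+.012))
bot.line_to([556,-36.5,167],60); st("down")
bot.move_gripper(5,30); st("grip")
bot.line_to([556,-36.5,190],60); bot.line_to([556,-36.5,270],150); bot.pause(.2); st("lift")
cv2.imwrite("pics/w4.png",bot.camera("wrist")[:,:,::-1]); cv2.imwrite("pics/s4.png",bot.camera("scene")[:,:,::-1])
a=cv2.imread("pics/w4.png")[60:320]; b=cv2.resize(cv2.imread("pics/s4.png")[120:280,150:450],(640,341))
cv2.imwrite("pics/c4.png",np.vstack([a,b])[:600])
E
```

```text
down 16.78 [556.1 -36.5 167. ] [ 0.4  0.2 -0.1] 55.0
grip 17.5 [555.9 -36.5 167.1] [-1.   0.2  0.7] 15.7
lift 18.92 [555.5 -36.5 268.8] [-0.7 -0.  -1.5] 15.6
```

View pics/c4.png

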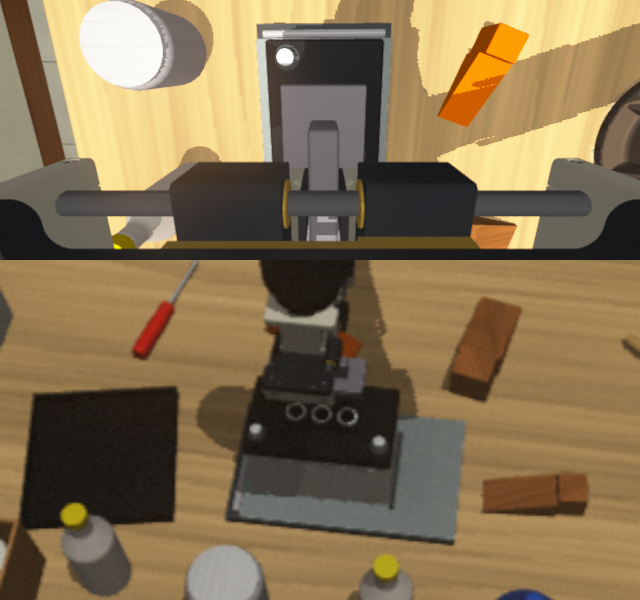

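The cover is firmly held (width 15.6), the filler strip is bare and the wedge lies flat and clear. Bottle_b stands close to the tray's +x side, so I'll turn the gripper 90° to point the wide body away from it, placing slightly nearer the robot.

```bash
python3 - <<'E'
from h import *
def st(m):
    s=bot.read_state(); print(m,round(s["t"],2),s["tcp_pos"].round(1),s["contact_force"].round(1),round(s["width"],1)); return s
print("bottle_b foot ~",px2w(cam("top"),[[452,135]],0).round())
o=down(np.pi+0.2); x,y=568,-357
bot.line_to([556,-36.5,300],100)
bot.line_to([x,y,300],200,o); st("over")
bot.line_to([x,y,60],150); bot.pause(.2); f0=st("low")["contact_force"][2]
z=30
bot.line_to([x,y,z],60)
while z>18:
    z-=1; bot.line_to([x,y,z],20); bot.pause(.1); f=bot.read_state()["contact_force"][2]
    if f-f0>3: break
st("touch %g"%z)
bot.move_gripper(45); st("open")
bot.line_to([x,y,100],60); bot.line_to([x,y,300],250); bot.line_to([450,-200,300],250); bot.pause(.3); st("clear")
for n in("top","scene"): cv2.imwrite(f"pics/{n}5.png",bot.camera(n)[:,:,::-1])
a=cv2.resize(cv2.imread("pics/top5.png")[90:320,150:540],(780,300+0),interpolation=2); b=cv2.resize(cv2.imread("pics/scene5.png")[120:310,140:480],(537,300))
cv2.imwrite("pics/c5.png",np.vstack([a,cv2.copyMakeBorder(b,0,0,0,243,0)]))
E
```

```text
bottle_b foot ~ [[ 732. -315.    0.]]
over 21.22 [ 568.1 -356.4  300.1] [ 0.   0.5 -1.6] 15.7
low 23.17 [ 568.3 -357.1   60.6] [ 0.6 -0.6 -1.5] 15.7
touch 19 27.67 [ 568.2 -357.1   20.1] [-1.8  1.7  6.8] 15.7
open 28.38 [ 568.  -357.    18.9] [0.4 0.4 0.2] 45.3
clear 32.07 [ 450.3 -200.5  299.5] [-0.3  0.2  0.5] 44.8
```

View pics/c5.png

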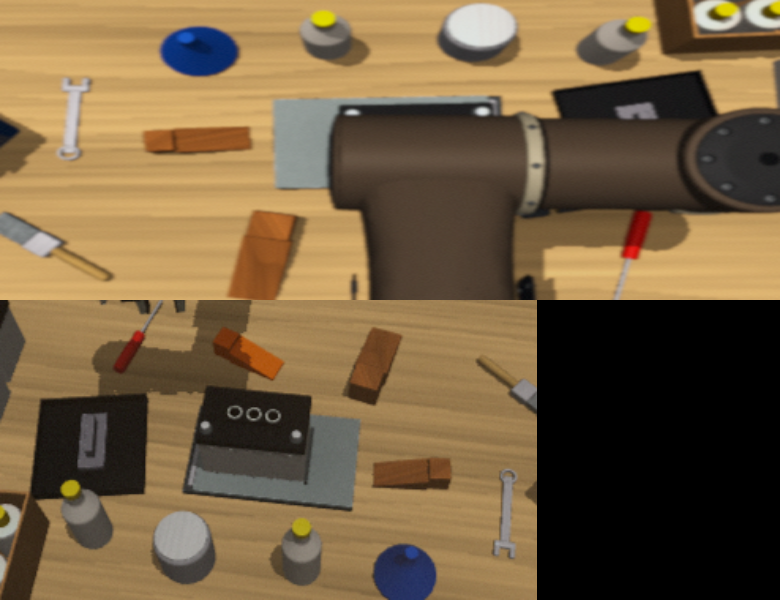

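The cover sits upright in the tray and contact came at TCP z=20, so the rim is at the floor height of 4 mm. The wedge tip is about 30 mm beyond the board edge, and the bystanders look unmoved. Handing in.

```bash
python3 - <<'E'
from h import *
c=cam("top"); print("tip",px2w(c,[[275,196.6]],5).round(),"edge",px2w(c,[[286.5,190]],20).round())
cs=cam("scene"); print("rib centre",px2w(cs,[[140+93*340/537,120+(440-300)*190/300]],32).round())
bot.close_job()
E
```

```text
tip [[560. 188.   5.]] edge [[576. 155.  20.]]
rib centre [[ 577. -352.   32.]]
the job is handed in; nothing more can be done
```

I pulled the small brown wedge straight out by 108 mm, so the board settled level, then lifted the vent cover off and laid it in the drip tray. The job is handed in at about 32 s of the 58 s allowed; it reported no verdict.

Last checks from the pictures and force readings:
- **Wedge:** the tip is at y ≈ 188 mm, about 33 mm beyond the board's free edge at y ≈ 155 mm. It lies flat on the bench.
- **Board:** it looks level, and the pull force fell to nearly nothing as the wedge came free. I did not measure its angle.
- **Cover:** it is upright on the tray floor. Contact came at the expected height, with about 7 N at touch. Its rib measures at about (577, −352), about 10 mm off where I released it (568, −357) but within 5 mm of the tray's centre (577, −356).
- **Bystanders:** they look unmoved, by eye only.

The gripper is clear of everything, and no check failed.

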